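# Refit the push-switch knob on the stage control box

## Task

The pointer knob (the one with a gripping bar across it) has come off the measuring stage's control box. Pick it up, turn it so that the flat in its bore matches the flat of the box's D-shaped shaft, push it fully home on the shaft, and press knob and shaft down to the stop as for a press-and-hold reset; finish while still holding the knob there, pressed down, and do not let go. Leave the round knob, the eraser, the vial and the roll of tape where they are.

Things in the scene. Friction and masses are not known exactly. Their poses are not given: they have to be found in the camera images.
- control_box: Grey metal control box with an aluminium top plate, 100 (x) x 130 (y) x 45 mm high, fixed to the bench. Origin: centre of its underside; z up. The shaft stands up from the top plate at x = 0, y = -28 mm in this frame; nothing else on the top stands more than 2 mm proud.
- spindle: Steel collar 21 mm across and 1.8 mm high in the box's top plate, carrying the shaft. Origin: on the shaft's axis, level with the top plate (45 mm above the bench); z up; its x axis points to the flat of the shaft. Collar and shaft turn together about z with 0.06 N m of friction, and start turned by up to about 0.6 rad from the box.
- shaft_tip (a point): Centre of the top end of the bare steel D-shaft: diameter 14 mm, with one flat 2 mm from the axis over its whole length, standing 22 mm above the top plate when up, end chamfered 1.5 mm. The x axis points from the shaft's axis to its flat, z up along the shaft.
- shaft (a joint): How far the shaft is pressed down into the box, in m: 0 = up, 0.005 = at its lower stop. It is a spring push switch that springs back: 4 N to start it moving, 9 N at the stop.
- knob: Loose black pointer knob, 34 mm high, about 50 g, standing on its open underside. Barrel 38 mm across, 16 mm high; on it a gripping bar 14 mm wide (y), at heights 16 to 34 mm, from its blunt end at x = -18 mm with parallel sides to x = +14, then tapering to the pointer end at x = +26, marked with a white line. Origin: centre of the underside, z up, x towards the pointer.
- bore_floor (a point): Centre of the floor of the knob's D bore, 14 mm above its underside, where the shaft's end rests when home. Bore diameter 15.8 mm, its flat 2.9 mm from the axis on the pointer (+x) side, mouth chamfered: the pointer must point the way the shaft's flat faces. Knob home: underside 8 mm above the top plate with the shaft up, 3 mm when pressed to the stop.
- round_knob: Loose round fluted black knob with a metal disc on top, 44 mm across, 26 mm high, of other equipment; leave it alone. Origin: centre of the underside.
- eraser: Eraser in a card sleeve lying flat, 20 x 45 x 12 mm; leave it alone. Origin: centre of the underside.
- vial: Upright snap-cap vial, 29 mm across, 54 mm high; leave it alone. Origin: centre of the underside.
- tape_roll: Roll of masking tape lying flat, 100 mm across, 25 mm high; leave it alone. Origin: centre of the underside.
There are look-alikes about, which are no part of the job. What is shaped like the knob but blue is not meant.

How it is judged:
By the outcome, as a careful person would: the job done as asked, in the order asked, and still so for the second after the job is handed in, while the arm keeps its last pose, push and grip.
It also fails if it takes over 32 s, if anything falls off the work surface, if the arm or the gripper's body presses on something with over 40 N, if the wrist force passes 120 N, or if a joint passes its speed limit or range.

## Robot

A 7-joint arm with a two-finger parallel gripper is mounted at the origin on a cart in front of the work surface, level with it; the furniture and walls round the work are solid. World frame = base frame: x ahead of the robot, y to its left, z up, the work surface at z = 0. Lengths are in mm, angles in rad, forces in N, time in s.
With the tool pointing down it reaches from about 400 to 900 mm from the base axis. Payload 5.6 kg.
Tool frame: the origin (TCP) lies at the very end of the fingers, on their centre line; the grasp point (between the pads) lies 19 mm behind it (grip_point_offset is the distance from the TCP to the grasp point, in mm); z points along the fingers, y is the line along which they close (so a half turn about z gives the same grasp; the last joint's range is limited). The gripper opens to 92 mm and grips with 3 to 60 N. Pads are 20 mm wide; open, the fingers measure 128 mm over their backs; the gripper's body (75 mm by 189 mm) begins 69 mm behind the grasp point.
Start: joints at [-0.043, 0.468, -0.012, 1.603, 0.006, 1.071, -0.056], TCP at [650.007, -0.044, 214.592] pointing down, gripper open.
Joint ranges: [-2.53, 2.53], [-0.31, 2.02], [-1.57, 1.55], [0.28, 2.44], [-1.29, 4.43], [0.15, 1.84], [-2.92, 2.92]. Speed limits (rad/s): [2.57, 2.57, 3.14, 3.14, 3.14, 3.14, 3.14].

## Interface

Orientations are given as a rotation vector (axis times angle).
In Python, from bench import * gives the robot as it stands.
- The arm moves only by the shell command python3 -m creep 'ROWS' [OPENING] [FORCE]. ROWS is JSON, a list of rows, each a list of 2 entries, a list of its own where there are three numbers: the shift along the tool's x, y, z in m, then the turn, a rotation vector about the tool's x, y, z in degrees. In form: [[[x, y, z], [wx, wy, wz]], ...]. A call has 1 to 20 rows; each row is the pose to reach, as a shift and turn from the pose commanded when the call began, along the tool's axes at that moment; what a row does not reach only later rows make up. A row lasts 1/8 s, in which the tool goes at most 62.5 mm and 10.7 degrees, less where a joint would pass 70% of its speed; a pose out of reach is approached as far as the arm can. A call with a gripper value outside its range is refused whole. OPENING is the finger opening in m, from 0 to 0.0919, set as the call begins (- or left out, the last holds). The fingers move at their own pace and stop on an object; FORCE is the grip in N (left out, the last holds). Time passes only in rows, so rows that repeat a pose let the fingers close. It gives the time, the measured TCP pose, the force, the opening and the grip force at its end, in the units of the state.
- get_obs(): the state, without advancing time (a new reading comes with each control period).
- snapshot(name): name is "scene" or "side" or "wrist"; returns a dict with "color" (384x512x3 uint8, blue, green, red), "vfov" (degrees; the focal length in pixels is half the picture's height over the tangent of half this angle, whatever the lens; pixels are square), "cx", "cy" (the principal point, pixels), "k1" (the pictures are not rectified: a ray, as slopes to the right and down, at radius r is drawn at 1 + k1 r^2 times it, then the intrinsics apply), "xyz" and "rotation" of the camera in the world. Camera axes: x right, y down, z forward; pixel columns grow to the right and rows downward; lengths in mm; the calibration is good to about 2 mm. A picture is of the moment at which its call begins. There is no depth.
- sign_off(): hands the job in; it is judged then, once.
The state is a dict: "clock": time; "joint_pos": joint angles; "joint_vel": joint speeds; "effort": joint torques, N m; "eef_pos": TCP position; "tool_rot": TCP orientation; "force": force on the tool from outside, world axes, zero at the start; "moment": the same for the moment, N m; "gripper_width": finger opening in mm; "grasp_force": force on a finger pad.
Only numpy, scipy, OpenCV 4.12 (cv2) and the standard library are available. Lean on these libraries where they do the work, as an engineer would, in place of code of your own. Each camera call takes 0.05 s, during which the arm holds its last target. There are 200 camera calls.

## Working session

There is one attempt and no reset: what is moved stays moved. The work goes in short steps, Python scripts to look and compute and a shell command to move; the robot and the scene stay as the last step left them, time stands still between calls to the robot, and variables do not carry over. Pictures are saved under pics/ and viewed, at most 10 in all, crops included, and the job is handed in when it is done.

```bash
mkdir -p pics
cat > h.py <<'E'
from bench import *
import numpy as np, cv2
from scipy.spatial.transform import Rotation as R
def rot(s):
    r=np.array(s["rotation"],float)
    return r if r.shape==(3,3) else R.from_rotvec(r).as_matrix()
def ray(s,u,v):
    f=s["color"].shape[0]/2/np.tan(np.radians(s["vfov"])/2)
    d=np.array([(u-s["cx"])/f,(v-s["cy"])/f]); p=d.copy()
    for _ in range(30): p=d/(1+s["k1"]*(p@p))
    return np.array(s["xyz"],float), rot(s)@np.array([p[0],p[1],1])
def plane(s,u,v,z):
    o,d=ray(s,u,v); return o+d*(z-o[2])/d[2]
def proj(s,P):
    f=s["color"].shape[0]/2/np.tan(np.radians(s["vfov"])/2)
    q=rot(s).T@(np.array(P,float)-s["xyz"]); q=q[:2]/q[2]
    q=q*(1+s["k1"]*(q@q)); return q*f+[s["cx"],s["cy"]]
def dist(a,b):
    # closest point of two rays
    (o,d),(p,e)=a,b
    t=np.linalg.lstsq(np.c_[d,-e],p-o,rcond=None)[0]
    A=o+d*t[0];B=p+e*t[1]; return (A+B)/2,np.linalg.norm(A-B)
E
python3 - <<'E'
from h import *
import pickle
S={n:snapshot(n) for n in("scene","side","wrist")}
pickle.dump(S,open("s0.pkl","wb"))
for n in S:
    s=S[n]; print(n,s["vfov"],s["cx"],s["cy"],s["k1"],s["xyz"],np.round(s["rotation"],3).tolist())
c=lambda n:cv2.resize(S[n]["color"],(800,600),interpolation=cv2.INTER_CUBIC)
for n in S: cv2.imwrite(f"pics/{n}0.png",c(n))
print(get_obs())
E
```

```text
scene 44.268679316713765 256.29610520841254 191.85239319022276 -0.0019075897983367098 [-28.25924002 704.56458862 501.8098238 ] [-0.654, 2.3, -1.516]
side 47.078027606545 251.8015190831668 192.95057910997897 -0.07858996266474673 [ 546.45515836 -802.08446364  565.18383833] [-2.202, -0.077, 0.012]
wrist 61.116937892271224 252.2079583569783 190.98629807171105 0.014800161641649186 [649.79675969  79.67225304 383.98282281] [2.853, -0.001, -0.002]
{'clock': 0.15, 'joint_pos': array([-0.04298587,  0.46823244, -0.01161728,  1.60336257,  0.00599257,
        1.07136918, -0.05624555]), 'joint_vel': array([-0.00116253, -0.00157682, -0.00025018, -0.00361025,  0.0016806 ,
       -0.00059738,  0.00045871]), 'effort': array([ 5.41294467e-04, -5.20952761e+01, -1.22385321e-02, -2.43975341e+01,
       -5.66028839e-02,  1.53196411e-02,  8.68381130e-05]), 'eef_pos': array([ 6.49581087e+02, -6.03804243e-02,  2.13842306e+02]), 'tool_rot': array([-2.22083612e+00, -2.22080131e+00,  1.58004861e-03]), 'force': array([-0.75475249, -0.27861233, -0.58489463]), 'moment': array([ 0.01655302, -0.02029749,  0.02057793]), 'grasp_force': 0.0, 'gripper_width': 92.00799473005787}
```

View pics/scene0.png

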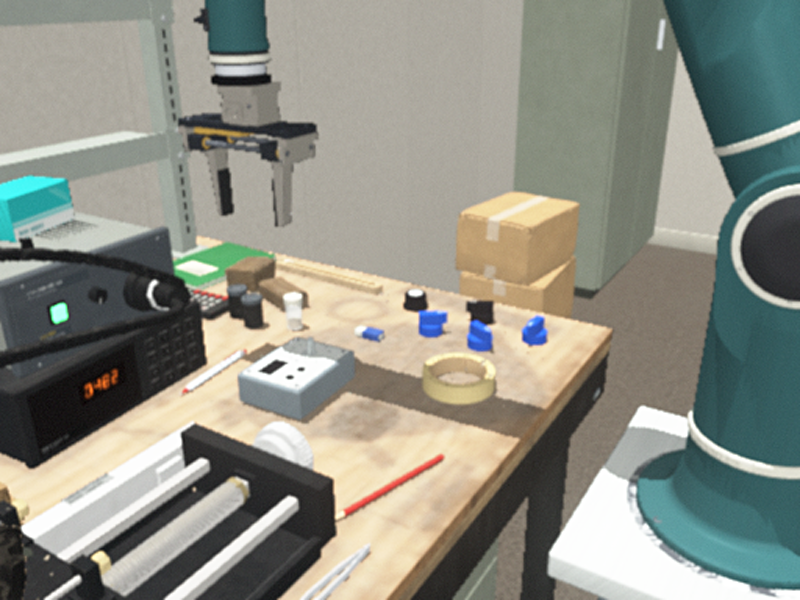

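View pics/side0.png

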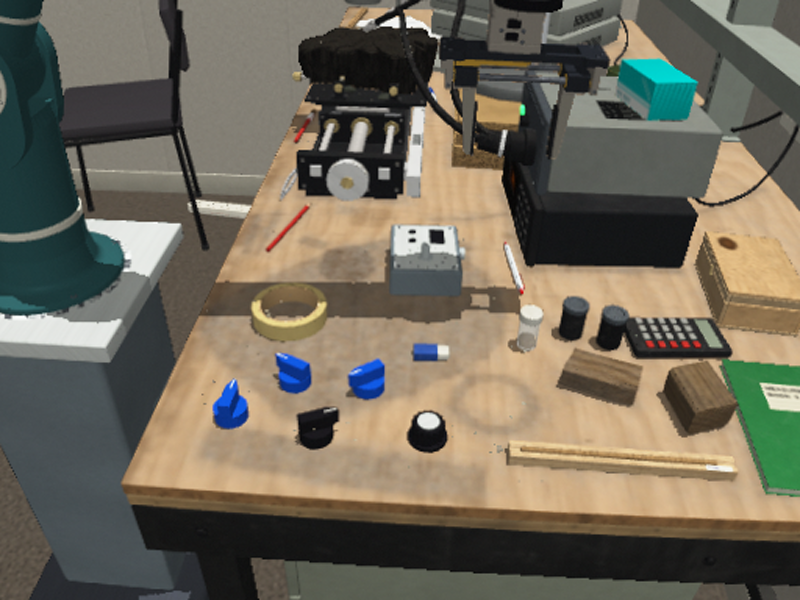

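View pics/wrist0.png

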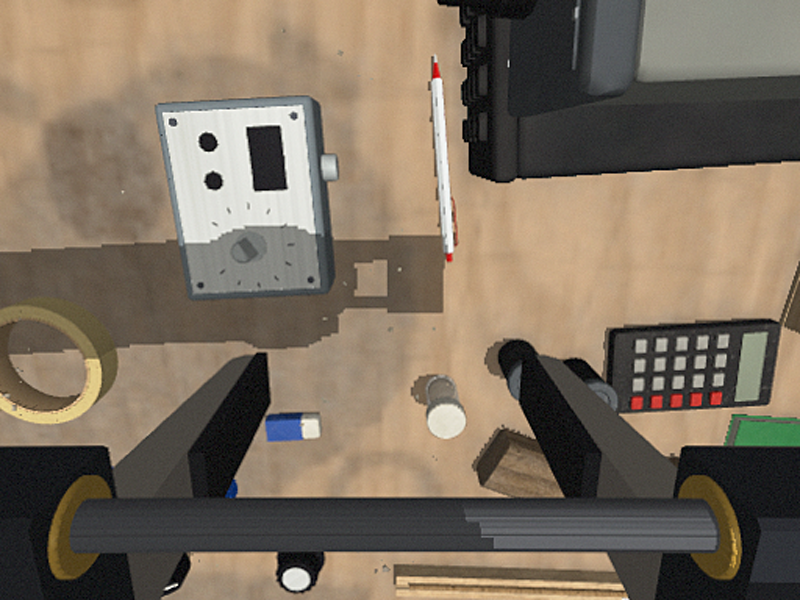

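Scene: the black pointer knob is in the side view at (317,428), with three blue decoys beyond it and the round knob at (428,430). The box is at (425,255). In the wrist view the shaft is at about (245,245), with the plate corners at (163,110), (310,97), (192,297) and (330,290).

Run:
```python
from h import *
import pickle
S=pickle.load(open("s0.pkl","rb")); k=.64
s=S["side"];w=S["wrist"]
g=s["color"].max(axis=2); m=(g<60).astype(np.uint8); m[:,:170]=0;m[:250]=0;m[295:]=0;m[:,230:]=0
ys,xs=np.nonzero(m); print("mask",m.sum(),xs.min(),xs.max(),ys.min(),ys.max())
print("barrel approx",plane(s,316*k,432*k,16), "tip R",plane(s,338*k,411*k,34),"L",plane(s,300*k,415*k,34))
for p in[(163,110),(310,97),(330,290),(192,297)]: print("corner",plane(w,p[0]*k,p[1]*k,45).round(1))
print("shaft base",plane(w,250*k,246*k,45),"tip",plane(w,243*k,247*k,67))
def save(im,n,x0,y0,W,H,f): cv2.imwrite(n,cv2.resize(im[y0:y0+H,x0:x0+W],None,fx=f,fy=f,interpolation=cv2.INTER_CUBIC))
a=cv2.resize(s["color"][250:300,170:240],(700,500),interpolation=cv2.INTER_CUBIC)[:300*0+500]
b=cv2.resize(w["color"][130:195,110:220],(660,390),interpolation=cv2.INTER_CUBIC)
cv2.imwrite("pics/k1.png",cv2.resize(a,(420,300))); 
o=np.zeros((600,800,3),np.uint8); o[:200+100,:420]=cv2.resize(a,(420,300)); o[300:600,:508]=cv2.resize(b,(508,300)); cv2.imwrite("pics/mix.png",o)
```

```text
mask 498 191 215 261 286
barrel approx [ 443.49490399 -297.1468864    16.        ] tip R [ 465.83634708 -281.6450505    34.        ] L [ 426.28695878 -290.90241938   34.        ]
corner [505.2 101.7  45. ]
corner [597.2 109.5  45. ]
corner [605. -15.  45.]
corner [509.1 -20.   45. ]
shaft base [552.19552753  15.8262991   45.        ] tip [554.06839713  19.32978836  67.        ]
```

View pics/mix.png

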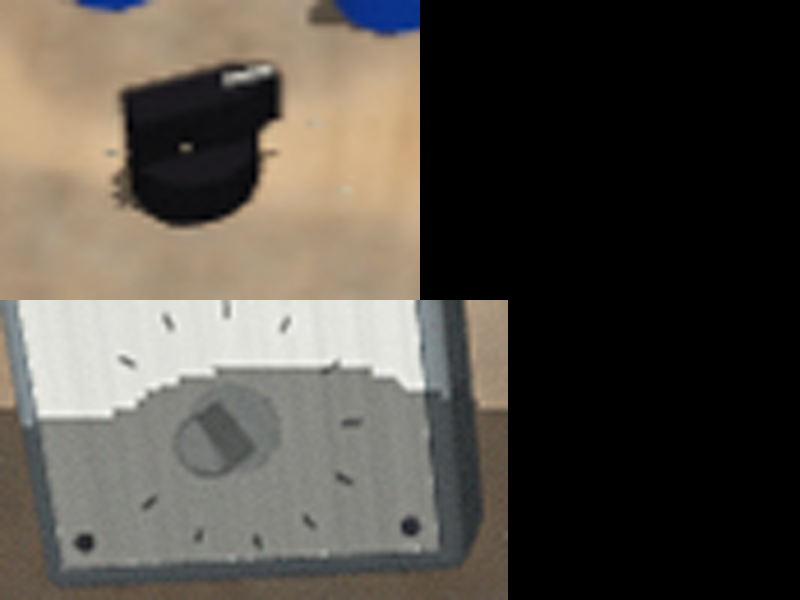

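The crop shows the knob's pointer (white line) towards about +13° from world x. The shaft's flat faces up-right in the wrist view, about +35° from world x. Next I go above the knob with the jaws across the bar.

```bash
python3 -m creep '[[[-0.04,-0.03,0.01],[0,0,9]],[[-0.08,-0.06,0.02],[0,0,18]],[[-0.12,-0.09,0.03],[0,0,27]],[[-0.16,-0.12,0.04],[0,0,37]],[[-0.2,-0.15,0.05],[0,0,47]],[[-0.24,-0.18,0.06],[0,0,57]],[[-0.27,-0.195,0.065],[0,0,67]],[[-0.288,-0.207,0.07],[0,0,77]],[[-0.288,-0.207,0.07],[0,0,77]],[[-0.288,-0.207,0.07],[0,0,77]],[[-0.288,-0.207,0.07],[0,0,77]]]'
python3 - <<'E'
from h import *
import pickle
S=snapshot("wrist"); pickle.dump(S,open("s1.pkl","wb"))
cv2.imwrite("pics/w1.png",cv2.resize(S["color"],(800,600),interpolation=cv2.INTER_CUBIC))
o=get_obs();print(o["clock"],o["eef_pos"],R.from_rotvec(o["tool_rot"]).as_matrix().round(3).tolist(),S["xyz"],proj(S,o["eef_pos"])/.64, o["joint_pos"],proj(S,[443,-288,17])/.64)
E
```

```text
clock: 1.52
eef_pos: [443.9, -286.9, 144.7]
tool_rot: [-3.12, -0.361, -0.001]
force: [0.2, 1.0, -0.7]
gripper_width: 92.2
grasp_force: 0.0
1.575 [ 443.80776664 -287.05959415  144.77274413] [[0.974, 0.228, 0.001], [0.228, -0.974, 0.0], [0.001, -0.0, -1.0]] [ 522.19335321 -269.26884434  315.02763811] [392.36620389 377.23349459] [ 0.22379559  0.35867911  0.34948624  1.9810092  -0.16453267  0.82833261
 -0.6763907 ] [394.1417511  287.90420777]
```

View pics/w1.png

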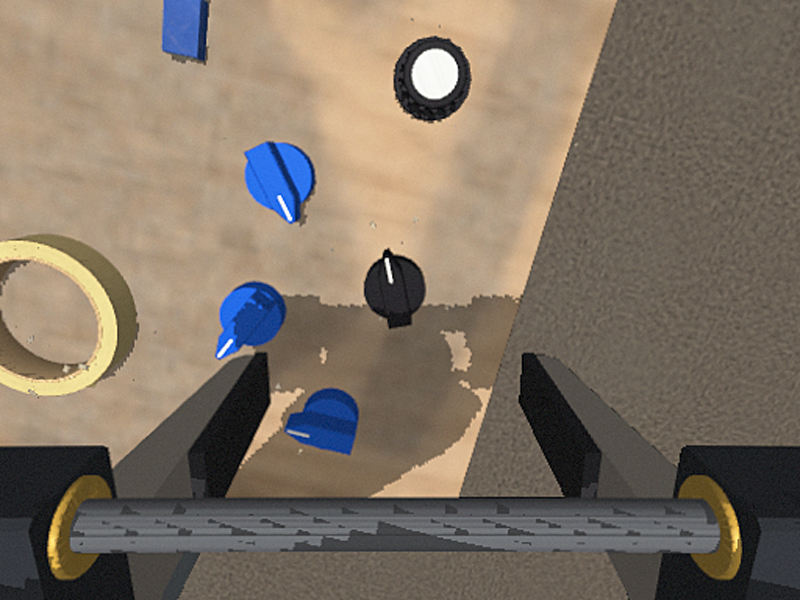

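The black knob is at about (394,288), right below the gripper; its pointer tip is at (387,251) and its blunt end at (400,325). The blue decoys are clear of the jaws.

Run:
```python
from h import *
import pickle
S=pickle.load(open("s1.pkl","rb"));k=.64;im=S["color"].astype(int)
x0,x1,y0,y1=225,280,155,215
sub=im[y0:y1,x0:x1]
w=(sub.min(2)>150)&((sub.max(2)-sub.min(2))<30)
n,l,st,c=cv2.connectedComponentsWithStats(w.astype(np.uint8));print(st.tolist(),c.round(1).tolist())
i=1+np.argmax(st[1:,4]);ys,xs=np.nonzero(l==i)
P=np.array([plane(S,x+x0,y+y0,34)[:2] for x,y in zip(xs,ys)]);m=P.mean(0);d=np.linalg.svd(P-m)[2][0]
d*=np.sign(d[0]);print("line",m,np.degrees(np.arctan2(d[1],d[0])),np.ptp((P-m)@d))
b=(sub.max(2)<75).astype(np.uint8);n,l,st,c=cv2.connectedComponentsWithStats(b);i=1+np.argmax(st[1:,4]);print(st[i])
ys,xs=np.nonzero(l==i)
for row in range(ys.min(),ys.max()+1): print(row+y0,xs[ys==row].min()+x0,xs[ys==row].max()+x0,end="; ")
for n,p,z in(("tip",(387,250),34),("blunt",(399,326),16),("bar L",(364,287),16),("R",(425,287),16)): print(n,plane(S,p[0]*k,p[1]*k,z).round(1))
```

```text
[[0, 0, 55, 60, 3260], [21, 10, 5, 16, 40]] [[27.0, 29.6], [23.3, 17.4]]
line [ 457.34755168 -281.01573344] 23.274386218316238 13.878355057167223
[   8    4   39   52 1315]
159 248 248; 160 246 248; 161 246 249; 162 245 250; 163 245 251; 164 245 258; 165 244 260; 166 242 262; 167 241 263; 168 240 264; 169 239 265; 170 238 266; 171 237 267; 172 237 268; 173 236 268; 174 235 269; 175 235 269; 176 235 269; 177 235 270; 178 234 270; 179 234 270; 180 233 270; 181 233 271; 182 233 271; 183 233 271; 184 233 271; 185 233 271; 186 233 271; 187 233 271; 188 233 271; 189 234 271; 190 234 270; 191 234 270; 192 235 270; 193 235 269; 194 236 269; 195 236 268; 196 237 268; 197 237 267; 198 238 266; 199 239 265; 200 241 264; 201 242 263; 202 244 263; 203 246 262; 204 248 263; 205 248 263; 206 248 263; 207 248 263; 208 249 260; 209 249 253; 210 249 249; tip [ 468.1 -278.    34. ]
blunt [ 419.4 -296.6   16. ]
bar L [ 439.1 -270.    16. ]
R [ 447.6 -306.2   16. ]
```

```bash
python3 -m creep '[[[-0.0006,0.001,0.005],[0,0,-5]],[[-0.0006,0.001,0.02],[0,0,-9.5]],[[-0.0006,0.001,0.045],[0,0,-9.5]],[[-0.0006,0.001,0.07],[0,0,-9.5]],[[-0.0006,0.001,0.09],[0,0,-9.5]],[[-0.0006,0.001,0.105],[0,0,-9.5]],[[-0.0006,0.001,0.115],[0,0,-9.5]],[[-0.0006,0.001,0.122],[0,0,-9.5]],[[-0.0006,0.001,0.1265],[0,0,-9.5]],[[-0.0006,0.001,0.1265],[0,0,-9.5]],[[-0.0006,0.001,0.1265],[0,0,-9.5]]]' 0.04 40
python3 - <<'E'
from h import *
S=snapshot("wrist");cv2.imwrite("pics/w2.png",cv2.resize(S["color"][150:],(800,366)))
E
```

```text
clock: 2.95
eef_pos: [442.9, -289.3, 18.5]
tool_rot: [3.081, 0.613, 0.001]
force: [0.4, 0.1, -0.1]
gripper_width: 39.8
grasp_force: 0.0
```

View pics/w2.png

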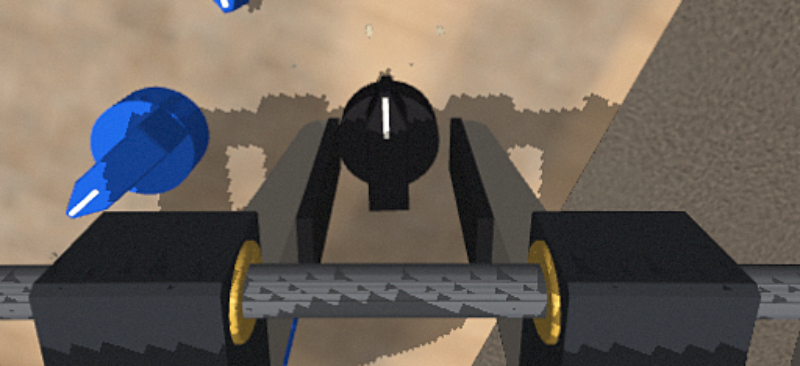

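The bar is vertical and centred between the jaws, at about (388,140). I close and lift.

```bash
python3 -m creep '[[[0,0,0],[0,0,0]],[[0,0,0],[0,0,0]],[[0,0,0],[0,0,0]],[[0,0,0],[0,0,0]],[[0,0,0],[0,0,0]],[[0,0,0],[0,0,0]]]' 0.0 40
python3 -m creep '[[[0,0,-0.01],[0,0,0]],[[0,0,-0.04],[0,0,0]],[[0,0,-0.08],[0,0,0]],[[0,0,-0.12],[0,0,0]],[[0,0,-0.12],[0,0,0]],[[0,0,-0.12],[0,0,0]]]'
python3 - <<'E'
from h import *
import pickle
S={n:snapshot(n) for n in("scene","side","wrist")};pickle.dump(S,open("s3.pkl","wb"))
o=get_obs();print(o["eef_pos"],R.from_rotvec(o["tool_rot"]).as_matrix().round(3).tolist(),o["gripper_width"])
A=cv2.resize(S["wrist"]["color"][150:],(512,234))
u,v=proj(S["side"],o["eef_pos"]).astype(int);print(u,v)
B=cv2.resize(S["side"]["color"][v-40:v+40,u-50:u+50],(450,360),interpolation=cv2.INTER_CUBIC)
# unshadowed shaft crops in side, scene
u,v=proj(S["side"],[554,17,60]).astype(int);C=cv2.resize(S["side"]["color"][v-30:v+30,u-35:u+35],(350,300),interpolation=cv2.INTER_CUBIC)
u,v=proj(S["scene"],[554,17,60]).astype(int);D=cv2.resize(S["scene"]["color"][v-30:v+30,u-35:u+35],(350,300),interpolation=cv2.INTER_CUBIC)
o=np.zeros((600,800,3),np.uint8);o[:234,:450]=A[:,:450];o[234:594,:450]=B;o[:300,450:]=C;o[300:,450:]=D
cv2.imwrite("pics/m3.png",o)
E
```

```text
clock: 3.75
eef_pos: [442.7, -289.1, 18.2]
tool_rot: [-3.081, -0.613, -0.0]
force: [0.4, 0.5, 2.0]
gripper_width: 13.6
grasp_force: 40.0
clock: 4.5
eef_pos: [442.2, -288.7, 137.8]
tool_rot: [-3.081, -0.613, 0.001]
force: [0.1, -0.5, -1.1]
gripper_width: 13.7
grasp_force: 40.0
[ 441.80431044 -288.66475499  136.88006968] [[0.924, 0.383, -0.002], [0.383, -0.924, 0.001], [-0.002, -0.002, -1.0]] 13.89557219235875
198 217
```

View pics/m3.png

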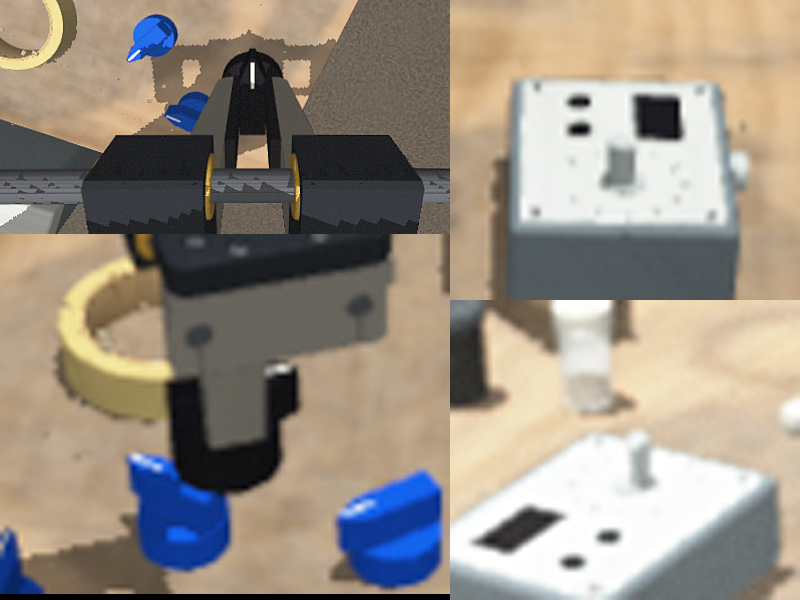

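The knob is held square and level. The flat of the shaft isn't clear in the fixed views, so I go near the shaft, standing off 30 mm, and look from the wrist.

```bash
python3 -m creep '[[[0.02,-0.025,0],[0,0,0]],[[0.055,-0.07,0],[0,0,-4]],[[0.09,-0.11,0],[0,0,-8]],[[0.125,-0.15,0],[0,0,-12]],[[0.155,-0.19,0],[0,0,-12]],[[0.18,-0.225,0],[0,0,-12]],[[0.19,-0.24,0],[0,0,-12]],[[0.19,-0.24,0],[0,0,-12]],[[0.19,-0.24,0],[0,0,-12]],[[0.19,-0.24,0],[0,0,-12]],[[0.19,-0.24,0],[0,0,-12]]]'
python3 - <<'E'
from h import *
import pickle
S=snapshot("wrist");o=get_obs();pickle.dump((S,o),open("s4.pkl","wb"))
print(o["eef_pos"],R.from_rotvec(o["tool_rot"]).as_matrix().round(3).tolist(),o["joint_pos"])
u,v=proj(S,[554.5,17.5,67]);print(u,v,proj(S,o["eef_pos"]))
a,b=int(u)-66,max(0,int(v)-45)
print("origin",a,b);cv2.imwrite("pics/m4.png",cv2.resize(S["color"][b:b+100,a:a+133],(798,600),interpolation=cv2.INTER_CUBIC))
E
```

```text
clock: 6.02
eef_pos: [526.2, 4.1, 138.2]
tool_rot: [3.001, 0.929, 0.0]
force: [0.1, -1.4, -0.1]
gripper_width: 13.5
grasp_force: 40.0
[526.29221894   4.42320363 138.18287976] [[0.825, 0.565, 0.0], [0.565, -0.825, -0.0], [0.0, 0.0, -1.0]] [-0.21285637  0.35712762  0.17030059  1.98142319 -0.08172393  0.80930331
 -0.96680807]
257.65218418183895 162.59462833940452 [250.5767924  240.34345798]
origin 191 117
```

View pics/m4.png

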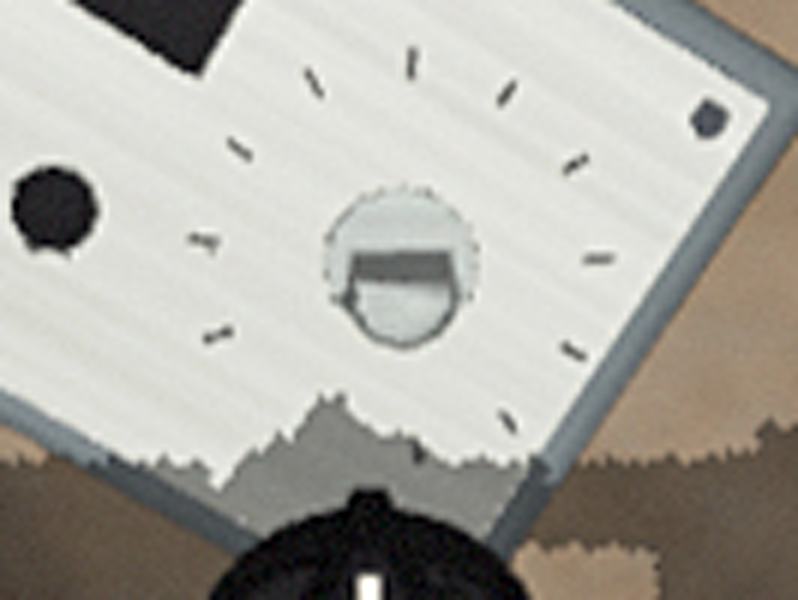

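The flat (dark face, (350,255)–(455,283)) faces straight up in the picture, along tool x. The shaft's end disc is centred at (403,292) and the collar at (402,262). The pointer tip is at (370,490).

Run:
```python
from h import *
import pickle
S,o=pickle.load(open("s4.pkl","rb"))
f=lambda x,y,z:plane(S,191+(x+.5)/6-.5,117+(y+.5)/6-.5,z)
T=R.from_rotvec(o["tool_rot"]).as_matrix();e=np.array(o["eef_pos"])
for n,a in dict(shaft_top=(403.5,292,66),shaft_low=(403.5,348,66),L=(347,292,66),Rr=(460,292,66),collar=(402.5,262,46.8),collar_top=(402.5,187,46.8),flL=(352,281,66),flR=(457,283,66),bL=(353,255,47),bR=(450,252,47),tip=(370,490,154),barL=(210,598,136),barR=(527,598,136)).items():
    P=f(*a);print(n,P.round(1),"tool",(T.T@(P-e)).round(2))
```

```text
shaft_top [552.7  16.1  66. ] tool [28.4   5.3  72.19]
shaft_low [546.7  12.   66. ] tool [21.12  5.33 72.19]
L [548.7  22.   66. ] tool [28.41 -1.85 72.18]
Rr [556.8  10.2  66. ] tool [28.39 12.46 72.19]
collar [552.9  16.   46.8] tool [28.48  5.5  91.39]
collar_top [561.3  21.8  46.8] tool [38.72  5.46 91.39]
flL [550.2  22.3  66. ] tool [29.83 -1.21 72.18]
flR [557.5  11.2  66. ] tool [29.55 12.06 72.19]
bL [549.9  22.1  47. ] tool [29.5  -1.23 91.18]
bR [557.7  11.5  47. ] tool [29.89 11.94 91.19]
tip [551.9  20.8 154. ] tool [ 30.33   0.97 -15.82]
barL [529.8  23.9 136. ] tool [ 13.88 -14.12   2.18]
barR [546.6  -0.8 136. ] tool [13.84 15.78  2.19]
```

Run:
```python
from h import *
import pickle
from scipy.optimize import least_squares
S,o=pickle.load(open("s4.pkl","rb"))
T=R.from_rotvec(o["tool_rot"]).as_matrix();e=np.array(o["eef_pos"])
im=S["color"];b=(im.max(2)<45)
for zz in(120,136):
  pts=[]
  for r in range(199,228):
    xs=np.nonzero(b[r,200:305])[0]+200
    if len(xs): 
        if zz==120: print(r,xs.min(),xs.max(),end="; ")
        for x in (xs.min()-.5,xs.max()+.5):
            P=T.T@(plane(S,x,r,zz)-e)
            if abs(P[1]-.8)>6: pts.append(P[:2])
  pts=np.array(pts)
  for lim in(99,):
    g=least_squares(lambda c:np.hypot(*(pts-c[:2]).T)-c[2],[0,0,19],loss="soft_l1",f_scale=.3)
    h=least_squares(lambda c:np.hypot(*(pts-c[:2]).T)-19,[0,0],loss="soft_l1",f_scale=.3)
    print("\n",zz,g.x.round(2),h.x.round(2),np.abs(g.fun).mean())
```

```text
199 250 254; 200 249 255; 201 249 255; 202 247 257; 203 242 261; 204 239 265; 205 237 266; 206 236 268; 207 234 270; 208 233 272; 209 231 273; 210 230 274; 211 230 274; 212 229 275; 213 228 276; 214 227 277; 215 227 277; 216 226 278; 217 225 278; 218 225 279; 219 224 279; 220 224 280; 221 224 280; 222 224 280; 223 223 281; 224 223 281; 225 223 281; 226 223 281; 227 222 282; 
 120 [-1.15  0.79 18.72] [-1.59  0.78] 0.151056105044346

 136 [ 5.74  0.79 17.13] [2.84 0.8 ] 0.1396182942060955
```

```bash
python3 -m creep '[[[0.008,0.002,0],[0,0,0]],[[0.02,0.0035,0],[0,0,0]],[[0.0297,0.0046,0.005],[0,0,0]],[[0.0297,0.0046,0.02],[0,0,0]],[[0.0297,0.0046,0.035],[0,0,0]],[[0.0297,0.0046,0.045],[0,0,0]],[[0.0297,0.0046,0.05],[0,0,0]],[[0.0297,0.0046,0.05],[0,0,0]],[[0.0297,0.0046,0.05],[0,0,0]]]'
python3 -m creep '[[[0,0,0.002],[0,0,0]],[[0,0,0.003],[0,0,0]],[[0,0,0.004],[0,0,0]],[[0,0,0.005],[0,0,0]],[[0,0,0.006],[0,0,0]],[[0,0,0.006],[0,0,0]]]'
python3 -c "
from h import *
o=get_obs();print(o['moment'])
d=[]
for n in('side','scene'):
  S=snapshot(n);u,v=proj(S,[552.7,16.1,67]).astype(int);d.append(cv2.resize(S['color'][v-35:v+35,u-46:u+46],(400,304),interpolation=cv2.INTER_CUBIC))
cv2.imwrite('pics/m5.png',np.hstack(d))"
```

```text
clock: 7.2
eef_pos: [553.8, 18.3, 88.5]
tool_rot: [3.0, 0.931, 0.001]
force: [0.5, -0.3, -0.2]
gripper_width: 13.6
grasp_force: 40.0
clock: 7.95
eef_pos: [553.2, 18.1, 81.9]
tool_rot: [3.0, 0.931, -0.001]
force: [0.3, -0.6, -0.2]
gripper_width: 13.4
grasp_force: 40.0
[-0.13656414  0.12961358  0.00417328]
```

No contact force with the underside about 3 mm below the shaft's end, so the shaft is entering the bore. I continue.

```bash
python3 -m creep '[[[0,0,0.002],[0,0,0]],[[0,0,0.004],[0,0,0]],[[0,0,0.006],[0,0,0]],[[0,0,0.008],[0,0,0]],[[0,0,0.008],[0,0,0]],[[0,0,0.008],[0,0,0]]]'
python3 -m creep '[[[0,0,0.001],[0,0,0]],[[0,0,0.002],[0,0,0]],[[0,0,0.003],[0,0,0]],[[0,0,0.004],[0,0,0]],[[0,0,0.004],[0,0,0]]]'
python3 -c "
from h import *
o=get_obs();print(o['moment'])"
```

```text
clock: 8.8
eef_pos: [553.2, 18.0, 73.8]
tool_rot: [3.0, 0.931, -0.001]
force: [-1.0, -2.5, -2.5]
gripper_width: 13.5
grasp_force: 40.0
clock: 9.43
eef_pos: [553.3, 18.1, 70.2]
tool_rot: [3.0, 0.931, -0.0]
force: [-3.1, -3.8, 4.7]
gripper_width: 13.9
grasp_force: 40.0
[-0.94059096  0.80967847 -0.02352085]
```

Contact at home height (+4.7 N at z 70.2), with a small side force. I ease tool x back 0.6 mm and press on.

```bash
python3 -m creep '[[[-0.0006,0.0002,0.001],[0,0,0]],[[-0.0006,0.0002,0.002],[0,0,0]],[[-0.0006,0.0002,0.003],[0,0,0]],[[-0.0006,0.0002,0.004],[0,0,0]],[[-0.0006,0.0002,0.004],[0,0,0]],[[-0.0006,0.0002,0.004],[0,0,0]]]'
python3 -m creep '[[[0,0,0.0005],[0,0,0]],[[0,0,0.001],[0,0,0]],[[0,0,0.001],[0,0,0]]]'
python3 -m creep '[[[0,0,0.0005],[0,0,0]],[[0,0,0.001],[0,0,0]],[[0,0,0.001],[0,0,0]]]'
```

```text
clock: 10.18
eef_pos: [553.4, 18.1, 66.6]
tool_rot: [-3.0, -0.932, -0.001]
force: [-3.3, -2.8, 7.2]
gripper_width: 13.8
grasp_force: 40.0
clock: 10.55
eef_pos: [553.4, 18.0, 66.0]
tool_rot: [-3.0, -0.932, -0.001]
force: [-3.9, -2.9, 10.1]
gripper_width: 13.4
grasp_force: 40.0
clock: 10.92
eef_pos: [553.5, 18.0, 65.8]
tool_rot: [-3.0, -0.931, -0.002]
force: [-6.2, -2.3, 17.7]
gripper_width: 13.7
grasp_force: 40.0
```

```bash
python3 -m creep '[[[0,0,0.0004],[0,0,0]],[[0,0,0.0004],[0,0,0]],[[0,0,0.0004],[0,0,0]]]'
python3 -c "
from h import *
d=[]
for n in('side','scene'):
  S=snapshot(n);u,v=proj(S,[552.7,16.1,60]).astype(int);d.append(cv2.resize(S['color'][v-35:v+35,u-46:u+46],(400,304),interpolation=cv2.INTER_CUBIC))
  print(proj(S,[552.7,16.1,48])-[u,v],proj(S,[552.7,16.1,45])-[u,v])
cv2.imwrite('pics/m6.png',np.hstack(d));print(get_obs()['force'])"
```

```text
clock: 11.3
eef_pos: [553.5, 18.1, 65.8]
tool_rot: [-3.0, -0.931, -0.002]
force: [-8.3, -3.1, 20.4]
gripper_width: 13.8
grasp_force: 40.0
[0.5585466  5.29964126] [0.49452995 6.45567461]
[0.33055683 5.22252231] [0.40971543 6.48722675]
[-6.8262589  -3.69573355 19.76429172]
```

View pics/m6.png

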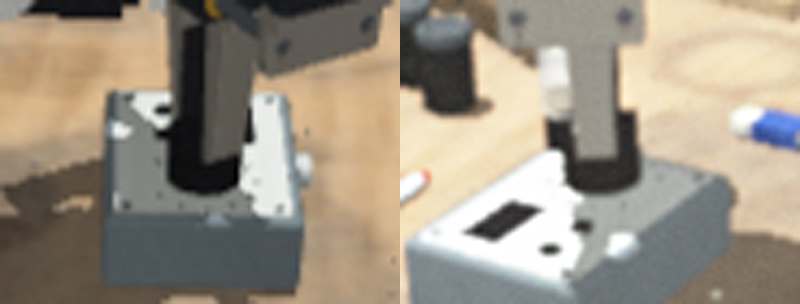

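Both views show the knob down close over the plate, level and still gripped. The vertical force rose to 20 N with no further travel, so it is at the stop.

```bash
python3 -c "
from bench import *
print(sign_off())"
```

```text
the job is handed in; nothing more can be done
None
```

I fitted the pointer knob on the shaft with the flats matched, and handed the job in at about 11 s of the 32 s limit, still gripping it and pressing it to the stop with about 20 N; the verdict was not shown.

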